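# Clear a jammed carrot from the food processor's feed chute

## Robot

A 6-joint arm with a two-finger parallel gripper is mounted at the origin on a cart in front of the work surface, level with it; the furniture and walls round the work are solid. World frame = base frame: x ahead of the robot, y to its left, z up, the work surface at z = 0. Lengths are in m, angles in rad, forces in N, time in s.
With the tool pointing down it reaches from about 0.35 to 0.975 m from the base axis. Payload 4.9 kg.
Tool frame: the origin (TCP) lies where the fingers leave the gripper's body, on its centre line; the fingertips stand 73 mm ahead of it and the grasp point (between the pads) lies robot.grip_point_offset ahead of it (robot.grip_point_offset is the distance from the TCP to the grasp point, in m); z points along the fingers, y is the line along which they close (so a half turn about z gives the same grasp; the last joint's range is limited). The gripper opens to 85 mm and grips with 20 to 120 N. Pads are 22 mm wide; open, the fingers measure 114 mm over their backs; the gripper's body (76 mm by 85 mm) begins 54 mm behind the grasp point. The pads swing forward as they close: fully open they stand 13 mm farther back than shut.
Start: joints at [1.206, 0.053, 1.613, -0, 1.476, -0.119], TCP at [0.152, 0.606, 0.304] pointing down, gripper open.
Joint ranges: [-3.01, 3.01], [-1.01, 2.22], [0.06, 2.58], [-1.02, 4.17], [0.09, 2.62], [-3.14, 3.14]. Speed limits (rad/s): [2.57, 2.57, 3.14, 3.14, 3.14, 3.14].

## Interface

Orientations are given as a unit quaternion [w, x, y, z].
In Python, from cell import sensors, optics, robot gives the robot as it stands.
- The arm moves only by the tool apply_moves, never from a script. Its argument "commands" is a list of rows, each a list of 2 entries, a list of its own where there are three numbers: the shift along the tool's x, y, z in mm, then the turn about the tool's z in rad. A call has 1 to 10 rows; each row shifts and turns the commanded pose from where the row before left it, along the tool's axes as they then stand; what a row does not reach is not made up. A row lasts 1/8 s, in which the tool goes at most 62.5 mm and 10.7 degrees, less where a joint would pass 70% of its speed; a pose out of reach is approached as far as the arm can. A call is refused whole if a number of a shift passes 62.5 or a number of a turn 0.188, either way. A call with a gripper value outside its range is refused whole. "claw" is the opening in per cent of the stroke, from 0 (shut) to 100 (fully open), set as the call begins (left out, the last holds). The fingers move at their own pace and stop on an object; "squeeze" is the grip in N (left out, the last holds). Time passes only in rows, so rows that do not move let the fingers close. It gives the time, the measured TCP pose, the force, the opening and the grip force at its end, in the units of the state.
- sensors.state(): the state, without advancing time (a new reading comes with each control period).
- optics.grab_frame(name): name is "scene" or "side" or "wrist"; returns a dict with "color" (420x560x3 uint8, red, green, blue), "fx", "fy", "cx", "cy" (pixels), "position" and "rotation" of the camera in the world. Camera axes: x right, y down, z forward; pixel columns grow to the right and rows downward; lengths in m; the calibration is good to about 2 mm. The wrist camera is an equidistant fisheye: a pixel r from the principal point sees the ray r / f radians off the axis. A picture is of the moment at which its call begins. There is no depth.
- robot.job_done(): hands the job in; it is judged then, once.
The state is a dict: "t": time; "joints": joint angles; "qvel": joint speeds; "joint_torque": joint torques, N m; "ee_pos": TCP position; "eef_rot": TCP orientation; "contact_force": force on the tool from outside, world axes, zero at the start; "ft_torque": the same for the moment, N m; "opening": finger opening in m; "grip_force": force on a finger pad.
Only numpy, scipy, OpenCV 4.12 (cv2) and the standard library are available. Lean on these libraries where they do the work, as an engineer would, in place of code of your own. Each camera call takes 0.05 s, during which the arm holds its last target. There are 200 camera calls.

## Task

A chunk of carrot is jammed in the feed chute of the food processor, whose lid has backed off a little in its twist lock, so the chute is not exactly where it should be. Take the white pusher, feel its way into the chute and press the carrot through until it drops into the bowl, then leave the pusher fully home in the chute with its flange resting on the mouth. Be gentle with the plastic lid and chute, and leave the mug, the glass and the peeler where they are.

Things in the scene. Friction and masses are not known exactly. Their poses are not given: they have to be found in the camera images.
- processor: Food processor, off, immovable: white round base 172 mm across, clear bowl 160 mm across (floor at z = 63 mm), clear lid with its top at z = 136 mm, clear feed chute on the lid. Origin: centre of the underside, z up; bar handle (reaching 121 mm out) and dial on its -x side, chute 38 mm out on its +x side. Lid and chute crack under more than 35 N, knocks included, from pusher, gripper or arm.
- chute_locked (a point): Where the middle of the feed chute's mouth would be with the lid fully locked: 200 mm above the worktop, on +x of processor. The lid has backed off in its twist lock by an unmeasured 0.07 to 0.37 rad (counter-clockwise from above, about the bowl's axis), carrying the real mouth 3 to 14 mm along that arc towards +y of processor. It is stiff and stays there.
- chute_foot (a point): The point 70 mm below chute_locked, level with the chute's lower end, where the bore opens into the bowl. The straight vertical round bore is 40 mm wide and 70 mm long, with a sharp upper edge in a white collar 52 mm across, and turns with the lid; a lock tab on the lid's rim, in line with the handle when locked, turns too.
- carrot: Orange carrot chunk, an oval piece 39 x 22 mm, 34 mm long, upright in the chute. Origin: centre of its lower end. Jammed springily across the bore, up to 6 mm off its middle. About 6 to 14 N slides it down; it lets go and drops into the bowl once its top is 10 to 20 mm above the bore's lower end. More than 30 N from the pusher crushes it.
- carrot_centre (a point): Middle of the carrot chunk, 17 mm above its origin.
- pusher: White plastic pusher, 113 mm tall, 70 g, first standing upright on its tip. Origin: centre of its tip; z points up to the grip. Round shaft 38.2 mm thick with a nearly sharp-edged tip to z = 74, flange 52 mm across from z = 74 to 78, round grip 30 mm thick from z = 78 to 112. Fully home, the flange lies on the chute's mouth and the tip stands 4 mm out of the bore's lower end.
- pusher_flange (a point): Centre of the underside of the pusher's flange, 74 mm above its tip.
- tumbler: Clear drinking glass, 80 mm across, 91 mm tall, open at the top; origin under its centre. Bystander.
- mug_grey: Orange mug, 81 mm across, 113 mm with its handle, 101 mm tall; origin under its centre. Bystander.
- peeler: Dark green vegetable peeler, 170 x 25 x 18 mm, lying on the worktop along its x axis; origin under its centre. Bystander.
Mind the look-alikes: they are no part of the job. What is shaped like the pusher but turquoise is not meant.

How it is judged:
On the way, in this order (a step that is already met when the one before it is completed fails the run):
1. the pusher's tip is inside the chute (z of pusher in the frame of chute_locked below -0.005 m and horizontal distance between pusher and chute_locked below 0.018 m), for 0.1 s.
2. the carrot chunk has been pushed out of the chute and lies in the bowl, the pusher in the chute behind it (z of carrot_centre in the frame of processor below 0.11 m and horizontal distance between carrot_centre and processor below 0.078 m and z of pusher in the frame of chute_locked below -0.04 m and horizontal distance between pusher and chute_locked below 0.018 m), for 0.2 s.
At the end, for the whole second after the job is handed in: The carrot chunk lies at rest in the bowl (its middle less than 110 mm above the worktop, inside the bowl) and the pusher stands upright in the chute, at rest and released, its flange no more than 2 mm above the mouth (and within 18 mm of chute_locked seen from above) (z of carrot_centre in the frame of processor between 0.06 and 0.11 m and horizontal distance between carrot_centre and processor below 0.078 m and z of pusher_flange in the frame of chute_locked below 0.002 m and horizontal distance between pusher_flange and chute_locked below 0.018 m and angle between pusher's own z axis and vertical below 0.06 rad and linear speed of pusher below 0.02 m/s and linear speed of carrot below 0.05 m/s); the robot touches nothing.
It fails at once if the pusher presses or knocks the lid or chute with more than 35 N (contact force between pusher and processor above 35 N).
It fails at once if the robot presses or knocks the processor with more than 35 N (contact force between any of the fingers, the arm and processor above 35 N).
It fails at once if the carrot is crushed: pressed by the pusher with more than 30 N (contact force between pusher and carrot above 30 N).
It fails at once if the mug, the glass or the peeler is moved by more than 20 mm (distance of any of tumbler, mug_grey, peeler from where it was at the start of the episode above 0.02 m).
It also fails if it takes over 67 s, if anything falls off the work surface, if the arm or the gripper's body presses on something with over 40 N, if the wrist force passes 120 N, or if a joint passes its speed limit or range.

## Working session

There is one attempt and no reset: what is moved stays moved. The work goes in short steps, Python scripts to look and compute and a tool call to move; the robot and the scene stay as the last step left them, time stands still between calls to the robot, and variables do not carry over. Pictures are saved under pics/ and viewed, at most 10 in all, crops included, and the job is handed in when it is done.

Besides the shell and the picture viewer there is one more tool, called after "Call:" as a command line: name --argument value ..., lists and objects as JSON in quotes. apply_moves: Moves the arm, as the interface text tells. Its arguments: {"type":"object","properties":{"commands":{"type":"array","items":{"type":"array"}},"claw":{"type":"number"},"squeeze":{"type":"number"}},"required":["commands"]}

```bash
mkdir -p pics; ls; cat > h.py <<'E'
import numpy as np, cv2
from cell import sensors, optics, robot
def grab(n,fn=None):
    f=optics.grab_frame(n)
    if fn: cv2.imwrite(fn,f["color"][:,:,::-1])
    return f
def ray(f,u,v,fish=False):
    x=(u-f["cx"])/f["fx"]; y=(v-f["cy"])/f["fy"]
    if fish:
        r=np.hypot(x,y); d=np.array([x/r*np.sin(r),y/r*np.sin(r),np.cos(r)]) if r>1e-9 else np.array([0,0,1.])
    else: d=np.array([x,y,1.])
    R=np.array(f["rotation"]); 
    return np.array(f["position"]),R@d
def atz(f,u,v,z,fish=False):
    p,d=ray(f,u,v,fish); return p+d*(z-p[2])/d[2]
def proj(f,P):
    R=np.array(f["rotation"]); q=R.T@(np.array(P)-f["position"]); return f["fx"]*q[0]/q[2]+f["cx"],f["fy"]*q[1]/q[2]+f["cy"]
E
python3 - <<'E'
from h import *
import pickle
fs={}
for n in("scene","side","wrist"):
    fs[n]=grab(n,f"pics/{n}0.png"); print(n,np.round(fs[n]["position"],3),np.round(fs[n]["rotation"],2).tolist(),fs[n]["fx"])
pickle.dump(fs,open("f0.pkl","wb"))
print(sensors.state(), robot.grip_point_offset)
E
```

```text
pics
scene [-0.132 -0.374  1.299] [-0.24, 0.81, -0.51, 0.15] 495.8924460107205
side [-0.123 -0.105  1.156] [-0.22, 0.7, -0.66, 0.2] 450.59624338966705
wrist [0.076 0.627 0.374] [0.12, 0.78, 0.61, 0.1] 325.19226210127806
{'t': 0.15, 'joints': array([ 1.20598769e+00,  5.32145601e-02,  1.61399461e+00,  3.82197216e-06,
        1.47602897e+00, -1.19011322e-01]), 'qvel': array([ 0.00077714, -0.00226786, -0.00428494, -0.00037092,  0.00019753,
        0.00072585]), 'joint_torque': array([ 2.12573441e-04, -3.94246674e+01, -3.70720160e+01, -1.55338453e-04,
        4.69964099e-03,  9.19091789e-07]), 'ee_pos': array([0.15194939, 0.60585358, 0.30292999]), 'eef_rot': array([-1.98940855e-04,  1.22589654e-01,  9.92457102e-01, -7.98329958e-04]), 'contact_force': array([-0.07343885, -0.29824112,  0.05489216]), 'ft_torque': array([-0.02330201,  0.03617331,  0.02231664]), 'grip_force': 0.0, 'opening': 0.0855687379383563} 0.0539
```

View pics/scene0.png

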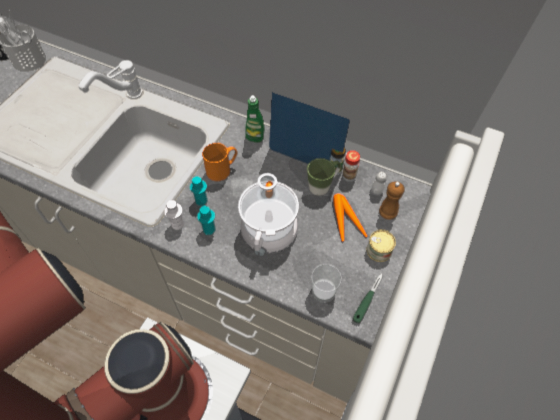

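View pics/side0.png

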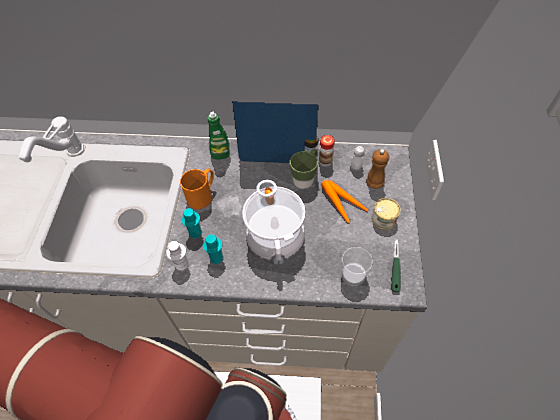

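View pics/wrist0.png

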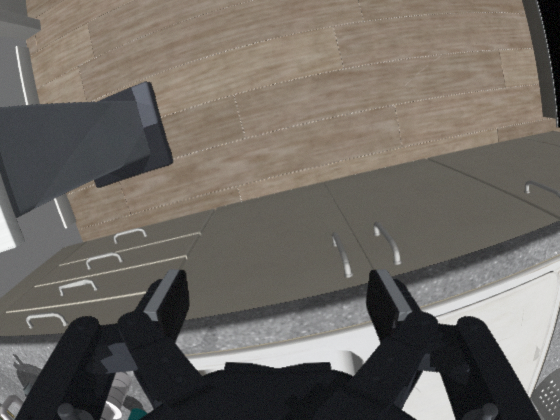

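The scene view shows the white pusher at (173,213), two turquoise look-alikes beside it, the processor at (268,215) with its chute mouth at (267,183), the glass at (324,285), the orange mug at (216,162) and the peeler at (368,300). In the side view the pusher is at (176,255) and the mouth at (267,188). I'll enlarge both.

```bash
python3 - <<'E'
import cv2,numpy as np
a=cv2.imread("pics/scene0.png")[165:255,155:305];b=cv2.imread("pics/side0.png")[170:275,160:310]
a=cv2.resize(a,None,fx=4,fy=4,interpolation=cv2.INTER_CUBIC)[:290];b=cv2.resize(b,None,fx=4,fy=4,interpolation=cv2.INTER_CUBIC)
c1=cv2.resize(cv2.imread("pics/scene0.png")[168:258,160:300],(800,514),interpolation=cv2.INTER_CUBIC)
c2=cv2.resize(cv2.imread("pics/side0.png")[172:277,165:310],(800,579),interpolation=cv2.INTER_CUBIC)
cv2.imwrite("pics/c1.png",c1);cv2.imwrite("pics/c2.png",c2)
E
```

```text
(no output)
```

View pics/c1.png

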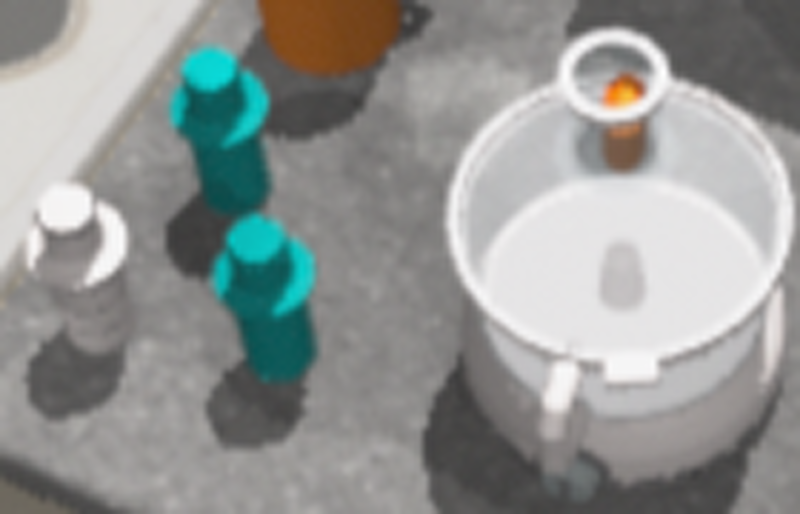

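View pics/c2.png

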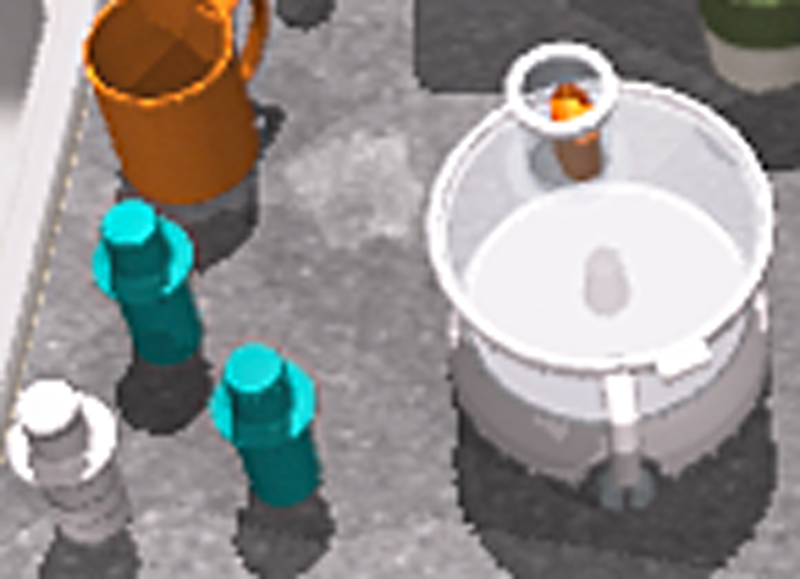

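Crop 1 shows the pusher's grip top at (66,207), the mouth at (614,75), and the turquoise tops at (210,69) and (256,239). Crop 2 shows them at (49,405), (563,89), (131,222) and (256,368). The tab is turned off the handle, so the lid is rotated.

```bash
python3 - <<'E'
from h import *
import pickle
fs=pickle.load(open("f0.pkl","rb"))
c1=lambda u,v:(u*140/800+160-.41,v*90/514+168-.41)
c2=lambda u,v:(u*145/800+165-.41,v*105/579+172-.41)
def tri(A,B):
    p,d=ray(fs["scene"],*c1(*A));q,e=ray(fs["side"],*c2(*B));d/=np.linalg.norm(d);e/=np.linalg.norm(e)
    s=np.linalg.lstsq(np.c_[d,-e],q-p,rcond=None)[0]; return (p+s[0]*d+q+s[1]*e)/2
for n,A,B,z in[("push",(66,207),(49,405),.112),("t1",(210,69),(131,222),.112),("t2",(256,239),(256,368),.112),("mouth",(614,75),(563,89),.2),("rim",(621,218),(601,230),.136),("tab",(632,367),(684,355),.136),("mug",(330,0),(158,45),.101)]:
    print(n,np.round([atz(fs["scene"],*c1(*A),z),atz(fs["side"],*c2(*B),z)],4).tolist(),np.round(tri(A,B),4))
for n,P,Q in[("glass",(326,275),(357,262)),("peelerA",(379,278),(397,242)),("peelerB",(358,318),(396,290)),("mughandle",(234,153),(210,177)),("bottle",(253,100),(212,116))]:
    for z in(.0,.09): print(n,z,np.round([atz(fs["scene"],*P,z),atz(fs["side"],*Q,z)],3).tolist())
E
```

```text
Traceback (most recent call last):
  File "h.py", line 15, in atz
    p,d=ray(f,u,v,fish); return p+d*(z-p[2])/d[2]
        ~~~^^^^^^^^^^^^
  File "h.py", line 13, in ray
    return np.array(f["position"]),R@d
                                   ~^~
ValueError: matmul: Input operand 1 has a mismatch in its core dimension 0, with gufunc signature (n?,k),(k,m?)->(n?,m?) (size 3 is different from 4)
```

```bash
sed -i 's/R=np.array(f\["rotation"\])/R=rot(f["rotation"])/' h.py; cat >> h.py <<'E'
from scipy.spatial.transform import Rotation
def rot(q): return Rotation.from_quat(np.array(q)[[1,2,3,0]]).as_matrix()
E
cat > a.py <<'E'
from h import *
import pickle
fs=pickle.load(open("f0.pkl","rb"))
c1=lambda u,v:(u*140/800+160-.41,v*90/514+168-.41)
c2=lambda u,v:(u*145/800+165-.41,v*105/579+172-.41)
def tri(A,B):
    p,d=ray(fs["scene"],*c1(*A));q,e=ray(fs["side"],*c2(*B));d/=np.linalg.norm(d);e/=np.linalg.norm(e)
    s=np.linalg.lstsq(np.c_[d,-e],q-p,rcond=None)[0]; return (p+s[0]*d+q+s[1]*e)/2
for n,A,B,z in[("push",(66,207),(49,405),.112),("t1",(210,69),(131,222),.112),("t2",(256,239),(256,368),.112),("mouth",(614,75),(563,89),.2),("rim",(621,218),(601,230),.136),("tab",(632,367),(684,355),.136),("mug",(330,0),(158,45),.101)]:
    print(n,np.round([atz(fs["scene"],*c1(*A),z),atz(fs["side"],*c2(*B),z)],4).tolist(),np.round(tri(A,B),4))
for n,P,Q in[("glass",(326,275),(357,262)),("mughandle",(234,153),(210,177)),("bottle",(253,100),(212,116))]:
    for z in(.0,.09): print(n,z,np.round([atz(fs["scene"],*P,z),atz(fs["side"],*Q,z)],3).tolist())
s=sensors.state();print("tool axes (rows)",np.round(rot(s["eef_rot"]).T,3).tolist())
E
python3 a.py
```

```text
push [[0.434, 0.2419, 0.112], [0.4366, 0.2415, 0.112]] [0.4315 0.2386 0.1194]
t1 [[0.5391, 0.2219, 0.112], [0.5426, 0.2215, 0.112]] [0.5352 0.2179 0.1213]
t2 [[0.4595, 0.1468, 0.112], [0.4623, 0.1455, 0.112]] [0.455  0.1424 0.1231]
mouth [[0.5716, 0.0025, 0.2], [0.5729, 0.0019, 0.2]] [0.5694 0.0013 0.2042]
rim [[0.537, -0.0177, 0.136], [0.5352, -0.017, 0.136]] [ 0.5393 -0.0163  0.1308]
tab [[0.4641, -0.0602, 0.136], [0.4671, -0.0617, 0.136]] [ 0.4604 -0.0624  0.1455]
mug [[0.6123, 0.1939, 0.101], [0.6623, 0.2313, 0.101]] [0.6419 0.217  0.0929]
glass 0.0 [[0.477, -0.231, 0.0], [0.471, -0.256, 0.0]]
glass 0.09 [[0.435, -0.241, 0.09], [0.425, -0.244, 0.09]]
mughandle 0.0 [[0.753, 0.222, 0.0], [0.751, 0.211, 0.0]]
mughandle 0.09 [[0.692, 0.181, 0.09], [0.683, 0.187, 0.09]]
bottle 0.0 [[1.0, 0.28, 0.0], [1.025, 0.247, 0.0]]
bottle 0.09 [[0.922, 0.235, 0.09], [0.936, 0.22, 0.09]]
tool axes (rows) [[-0.97, 0.243, 0.0], [0.243, 0.97, -0.002], [-0.001, -0.002, -1.0]]
```

Call:
apply_moves --commands '[[[-36,-28,0],0],[[-36,-28,0],0],[[-36,-28,0],0],[[-36,-28,0],0],[[-36,-28,0],0],[[-36,-28,0],0],[[-36,-28,0],0],[[-36,-28,0],0],[[-36,-28,0],0],[[-39,-32,0],0]]' --claw 100

```text
t: 1.4
ee_pos: [0.4356, 0.2411, 0.3037]
eef_rot: [-0.0, 0.122, 0.992, 0.0]
contact_force: [-0.4, 0.7, -0.4]
opening: 0.0853
grip_force: 0.0
```

Call:
apply_moves --commands '[[[0,0,0],0],[[0,0,0],0],[[0,0,0],0]]'

```text
t: 1.78
ee_pos: [0.4344, 0.2432, 0.3037]
eef_rot: [-0.0, 0.122, 0.993, 0.0]
contact_force: [0.1, -0.1, 1.0]
opening: 0.0856
grip_force: 0.0
```

```bash
python3 - <<'E'
from h import *
import pickle
f=grab("wrist","pics/w1.png");pickle.dump(f,open("w1.pkl","wb"))
s=sensors.state();print(s["ee_pos"],s["t"],np.round(rot(s["eef_rot"]).T,3).tolist(),f["position"],f["fx"],f["cx"],f["cy"])
E
```

```text
[0.43439324 0.24331286 0.3037927 ] 1.825 [[-0.97, 0.242, 0.0], [0.242, 0.97, 0.0], [-0.0, 0.0, -1.0]] [0.35819121 0.26382985 0.37479684] 325.19226210127806 277.3354407015305 210.62457451230213
```

View pics/w1.png

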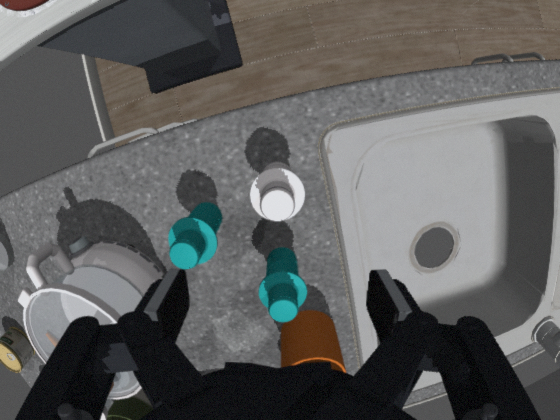

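The pusher's grip top is at (278,205), and the flange at (278,193).

```bash
python3 - <<'E'
from h import *
import pickle
f=pickle.load(open("w1.pkl","rb"));g=cv2.imread("pics/w1.png")
for u,v,z in[(278,205,.112),(278,194,.078),(184,253,.112),(284,308,.112)]: print(np.round(atz(f,u,v,z,True),4))
m=(g.min(2)>225).astype(np.uint8); n,l,st,c=cv2.connectedComponentsWithStats(m)
for i in range(1,n):
    if 240<c[i][0]<315 and 160<c[i][1]<230 and st[i][4]>20: print(st[i],c[i])
E
```

```text
[0.437  0.2448 0.112 ]
[0.4366 0.2449 0.078 ]
[0.4609 0.1498 0.112 ]
[0.5403 0.2253 0.112 ]
```

Call:
apply_moves --commands '[[[-2,1,25],0],[[0,0,30],0],[[0,0,30],0],[[0,0,30],0],[[0,0,20],0],[[0,0,13],0],[[0,0,0],0],[[0,0,0],0]]'

```text
t: 2.82
ee_pos: [0.4377, 0.2433, 0.157]
eef_rot: [0.001, 0.122, 0.992, 0.0]
contact_force: [-0.2, 0.3, -0.5]
opening: 0.0855
grip_force: 0.0
```

Call:
apply_moves --commands '[[[0,0,0],0],[[0,0,0],0],[[0,0,0],0],[[0,0,0],0],[[0,0,0],0],[[0,0,0],0],[[0,0,0],0],[[0,0,0],0]]' --claw 0 --squeeze 50

```text
t: 3.82
ee_pos: [0.4376, 0.2429, 0.1564]
eef_rot: [0.0, 0.123, 0.992, 0.0]
contact_force: [-0.4, -1.4, 5.3]
opening: 0.0284
grip_force: 49.4
```

Call:
apply_moves --commands '[[[0,0,-10],0],[[0,0,-35],0],[[0,0,-35],0],[[0,0,-35],0],[[0,0,-30],0],[[0,0,-30],0],[[0,0,-25],0],[[0,0,-20],0],[[0,0,-5],0],[[0,0,0],0]]'

```text
t: 5.08
ee_pos: [0.4371, 0.2429, 0.3803]
eef_rot: [-0.0, 0.123, 0.992, -0.0]
contact_force: [-0.8, 0.1, -1.1]
opening: 0.0288
grip_force: 49.4
```

Call:
apply_moves --commands '[[[-15,-16,0],0],[[-25,-27,0],0],[[-27,-28,0],0],[[-27,-28,0],0],[[-27,-28,0],0],[[-26,-28,0],0],[[-22,-25,0],0],[[-14,-15,0],0],[[-5,-5,0],0],[[0,0,0],0]]'

```text
t: 6.32
ee_pos: [0.5708, 0.0035, 0.3805]
eef_rot: [-0.001, 0.123, 0.992, 0.0]
contact_force: [-0.1, -0.1, -1.0]
opening: 0.0285
grip_force: 49.5
```

Call:
apply_moves --commands '[[[0,0,0],0],[[0,0,0],0]]'

```text
t: 6.58
ee_pos: [0.5707, 0.004, 0.3811]
eef_rot: [0.0, 0.122, 0.993, 0.0]
contact_force: [0.2, 0.7, -1.7]
opening: 0.0286
grip_force: 49.5
```

```bash
python3 - <<'E'
from h import *
import pickle
fs={n:grab(n) for n in("scene","side","wrist")};pickle.dump(fs,open("f1.pkl","wb"))
s=sensors.state();print(s["ee_pos"],s["t"],s["contact_force"],s["opening"])
cs=[]
for n in("scene","side"):
    f=fs[n];u,v=map(int,proj(f,[.57,0,.23])); print(n,u-30,v-45)
    cs.append(cv2.resize(f["color"][v-45:v+45,u-30:u+30,::-1],(400,600),interpolation=cv2.INTER_CUBIC))
cv2.imwrite("pics/m1.png",np.hstack(cs))
E
```

```text
[0.57078496 0.00358043 0.38104999] 6.725 [ 0.39055043  0.02712044 -0.76882937] 0.028418894355313862
scene 237 129
side 236 136
```

View pics/m1.png

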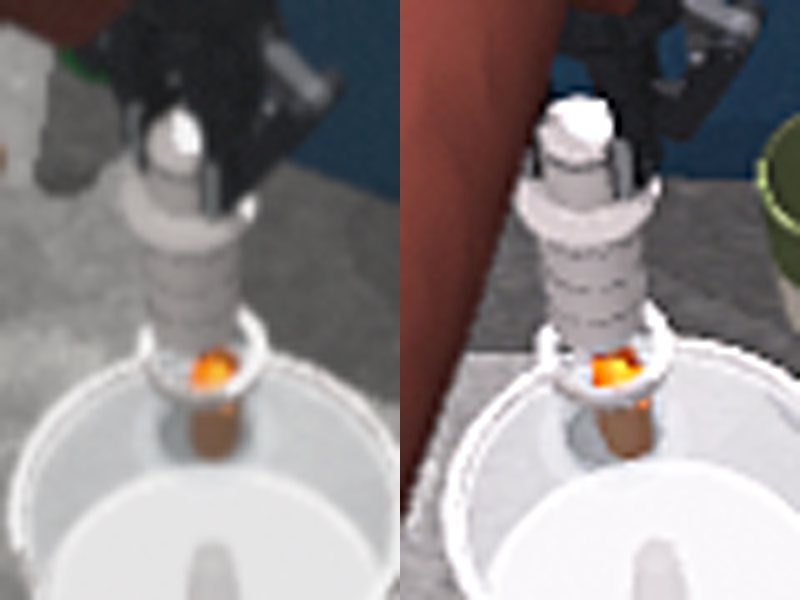

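The left panel (scene) has the pusher's flange centred at u=188 with its grip top around (173,140), and the mouth at u=203. The right panel (side) has the flange at u=588, grip top (577,130) and mouth u=608.

```bash
python3 - <<'E'
from h import *
import pickle
from scipy.optimize import least_squares
f1=pickle.load(open("f1.pkl","rb"))
S=6.667
off={"scene":(237,129),"side":(236,136)}
th=np.linspace(0,2*np.pi,181)
def ext(f,n,x,y,z,r):
    u,v=np.array([proj(f,[x+r*np.cos(t),y+r*np.sin(t),z]) for t in th]).T
    u=(u+.43-off[n][0])*S; v=(v+.43-off[n][1])*S
    return np.array([u.min(),u.max(),v.min(),v.max()])
s=(.5708,.0036); tip=.381-.1564
for n in off:
    f=f1[n]
    print(n,"flange",ext(f,n,*s,tip+.076,.026).round(),"griptop",ext(f,n,*s,tip+.112,.014).round(),"tip",ext(f,n,*s,tip,.0191).round(),"mouth",ext(f,n,.572,.003,.2,.026).round())
    g=np.array(ext(f,n,.572,.003,.2,.026));gx=ext(f,n,.577,.003,.2,.026)-g;gy=ext(f,n,.572,.008,.2,.026)-g;print("d/5mm",gx.round(1),gy.round(1))
# automatic fine estimate of mouth from f0: full collar ring
f0=pickle.load(open("f0.pkl","rb"))
for n in off:print(n,"mouth f0 fullpx",ext(f0[n],n,.572,.003,.2,.026).round())
E
python3 - <<'E'
import cv2,numpy as np
import sys; sys.path.insert(0,".")
E
```

```text
scene flange [128. 263. 142. 248.] griptop [156. 231. 106. 164.] tip [152. 246. 275. 351.] mouth [139. 266. 296. 399.]
d/5mm [ 5.6  5.4 -8.7 -9. ] [-10.8 -10.9  -4.3  -4.4]
side flange [118. 260. 135. 246.] griptop [144. 223.  96. 156.] tip [150. 248. 275. 354.] mouth [138. 270. 297. 403.]
d/5mm [  1.3   1.  -10.  -10.5] [-12.6 -12.6  -0.5  -0.6]
scene mouth f0 fullpx [139. 266. 296. 399.]
side mouth f0 fullpx [138. 270. 297. 403.]
```

```bash
cat > fit.py <<'E'
from h import *
import pickle
from scipy.ndimage import map_coordinates
f0=pickle.load(open("f0.pkl","rb"));f1=pickle.load(open("f1.pkl","rb"))
th=np.linspace(0,2*np.pi,120,endpoint=False)
def P(f,X):
    q=(X-f["position"])@rot(f["rotation"]); return f["fx"]*q[:,0]/q[:,2]+f["cx"],f["fy"]*q[:,1]/q[:,2]+f["cy"]
def ring(f,x,y,z,r):
    X=np.c_[x+r*np.cos(th),y+r*np.sin(th),0*th+z]; return P(f,X)
def L(f): return cv2.cvtColor(f["color"],cv2.COLOR_RGB2GRAY).astype(float)
def contrast(img,f,x,y,z,r,sel=slice(None),d=.0015,ab=False):
    a=map_coordinates(img,ring(f,x,y,z,r-d)[::-1],order=1)[sel];b=map_coordinates(img,ring(f,x,y,z,r+d)[::-1],order=1)[sel]
    return np.clip(a-b,-60,60).mean()
def search(fn,c,R=.008):
    best=None
    for st in(.001,.0003):
        g=np.arange(-R,R+1e-9,st); best=max((fn(c[0]+a,c[1]+b),c[0]+a,c[1]+b) for a in g for b in g); c=best[1:]; R=.0015
    return np.round(best,4)
for n in("scene","side"):
    i0=L(f0[n]);f=f0[n]
    # collar is brighter than both sides: outer falls outward, inner rises outward
    m=search(lambda x,y:contrast(i0,f,x,y,.2,.026)-contrast(i0,f,x,y,.2,.020),(.572,.003))
    # pusher in f1: camera-facing half of flange rim + shaft silhouette
    f=f1[n];i1=L(f);z0=.381-.1564
    def pu(x,y):
        d=np.array(f["position"][:2])-(x,y);ph=np.arctan2(d[1],d[0]);rel=np.cos(th-ph)
        t=contrast(i1,f,x,y,z0+.074,.026,rel>0.1)
        v=np.array([-d[1],d[0]])/np.hypot(*d);s=0
        zz=np.linspace(z0+.012,z0+.05,25)
        for sg in(1,-1):
            A=[np.c_[x+sg*v[0]*r+0*zz,y+sg*v[1]*r+0*zz,zz] for r in(.0176,.0206)]
            a,b=[map_coordinates(i1,P(f,X)[::-1],order=1) for X in A]; s+=np.clip(a-b,-60,60).mean()
        return t+s
    print(n,"mouth",m,"pusher",search(pu,(.5708,.0036)))
E
python3 fit.py
```

```text
scene mouth [9.05621e+01 5.71700e-01 3.30000e-03] pusher [4.69143e+01 5.70100e-01 5.90000e-03]
side mouth [1.05616e+02 5.74300e-01 3.00000e-03] pusher [1.298863e+02 5.725000e-01 4.900000e-03]
```

Call:
apply_moves --commands '[[[-2.2,-1.7,5],0],[[0,0,6],0],[[0,0,5],0],[[0,0,3],0],[[0,0,0],0],[[0,0,0],0],[[0,0,0],0]]'

```text
t: 7.6
ee_pos: [0.5727, 0.001, 0.3622]
eef_rot: [0.0, 0.123, 0.992, 0.0]
contact_force: [-0.3, -1.2, -1.8]
opening: 0.0286
grip_force: 49.5
```

Call:
apply_moves --commands '[[[0,0,1],0],[[0,0,1],0],[[0,0,1],0],[[0,0,1],0],[[0,0,0],0]]'

```text
t: 8.22
ee_pos: [0.5726, 0.001, 0.3577]
eef_rot: [-0.0, 0.123, 0.992, -0.0]
contact_force: [0.1, -0.2, -1.3]
opening: 0.0289
grip_force: 49.5
```

Call:
apply_moves --commands '[[[0,0,1],0],[[0,0,1],0],[[0,0,0],0]]'

```text
t: 8.6
ee_pos: [0.5727, 0.0009, 0.3562]
eef_rot: [0.0, 0.123, 0.992, -0.0]
contact_force: [0.4, 0.2, 0.7]
opening: 0.0286
grip_force: 49.5
```

Call:
apply_moves --commands '[[[0,0,0.7],0],[[0,0,0],0]]'

```text
t: 8.85
ee_pos: [0.5728, 0.0009, 0.3561]
eef_rot: [0.001, 0.123, 0.992, -0.0]
contact_force: [0.0, -0.6, 4.0]
opening: 0.0284
grip_force: 49.7
```

Call:
apply_moves --commands '[[[0,0,0.7],0],[[0,0,0],0],[[0,0,0],0]]'

```text
t: 9.22
ee_pos: [0.573, 0.0009, 0.356]
eef_rot: [0.001, 0.123, 0.992, -0.0]
contact_force: [0.8, 0.1, 5.5]
opening: 0.0285
grip_force: 50.0
```

```bash
python3 - <<'E'
from h import *
for i in range(5):
    s=sensors.state(); print(s["t"],s["ee_pos"].round(4),s["contact_force"].round(2),s["ft_torque"].round(3)); optics.grab_frame("side")
E
```

```text
9.225 [0.573  0.0009 0.356 ] [0.79 0.05 5.52] [-0.066  0.219  0.028]
9.275 [0.573  0.0009 0.356 ] [-0.81  0.98  5.75] [-0.051  0.239 -0.023]
9.325 [0.573  0.0009 0.3561] [-0.02 -0.57  5.57] [-0.05   0.215 -0.077]
9.375 [0.573  0.0009 0.356 ] [-0.13 -0.09  6.81] [-0.067  0.242 -0.028]
9.425 [0.573  0.0009 0.356 ] [-0.98 -0.8   6.67] [-0.075  0.274  0.013]
```

Call:
apply_moves --commands '[[[-0.5,0.1,0],0],[[-0.5,0.1,0],0],[[0,0,0],0]]'

```text
t: 9.85
ee_pos: [0.5737, 0.0009, 0.3559]
eef_rot: [0.0, 0.123, 0.992, -0.0]
contact_force: [-1.0, -0.2, 6.1]
opening: 0.0287
grip_force: 50.0
```

Call:
apply_moves --commands '[[[-0.5,0.1,0],0],[[-0.5,0.1,0],0],[[0,0,0],0]]'

```text
t: 10.22
ee_pos: [0.5745, 0.0008, 0.3558]
eef_rot: [-0.0, 0.123, 0.992, -0.0]
contact_force: [-2.8, -0.1, 7.0]
opening: 0.0286
grip_force: 50.1
```

```bash
python3 - <<'E'
from h import *
for i in range(3):
    s=sensors.state(); print(s["t"],s["ee_pos"].round(4),s["contact_force"].round(2),s["ft_torque"].round(3)); optics.grab_frame("side")
E
```

```text
10.225 [0.5745 0.0008 0.3558] [-2.83 -0.05  7.03] [-0.13   0.796 -0.038]
10.275 [0.5744 0.0008 0.3558] [-2.76 -0.27  6.43] [-0.114  0.771 -0.043]
10.325 [0.5744 0.0008 0.3558] [-2.51 -0.18  6.71] [-0.082  0.757 -0.024]
```

Call:
apply_moves --commands '[[[0,0,-3],0],[[0,0,-3],0],[[0,0,0],0],[[0,0,0],0],[[0,0,0],0]]' --squeeze 110

```text
t: 11.0
ee_pos: [0.5746, 0.0009, 0.3602]
eef_rot: [-0.0, 0.123, 0.992, -0.0]
contact_force: [0.3, 0.3, -0.9]
opening: 0.0277
grip_force: 108.3
```

```bash
cat > look.py <<'E'
from h import *
import pickle
pickle.dump({n:grab(n) for n in("scene","side")},open("f1.pkl","wb"))
s=sensors.state();print(s["t"],s["ee_pos"].round(4),s["contact_force"].round(2),s["ft_torque"].round(3))
E
sed -i 's/z0=.381-.1564/z0=float(__import__("sys").argv[1])-.1564/' fit.py
python3 look.py; python3 fit.py .361
```

```text
11.1 [0.5746 0.0009 0.3603] [ 0.83  0.72 -0.88] [-0.031  0.024 -0.007]
scene mouth [9.05621e+01 5.71700e-01 3.30000e-03] pusher [4.67406e+01 5.75400e-01 2.90000e-03]
side mouth [1.05616e+02 5.74300e-01 3.00000e-03] pusher [1.198582e+02 5.764000e-01 2.200000e-03]
```

Call:
apply_moves --commands '[[[1.0,0.6,2],0],[[0,0,1],0],[[0,0,1],0],[[0,0,0.5],0],[[0,0,0.5],0],[[0,0,0],0]]'

```text
t: 11.85
ee_pos: [0.5739, 0.0017, 0.3555]
eef_rot: [0.0, 0.123, 0.992, 0.0]
contact_force: [0.6, 0.2, -1.2]
opening: 0.0273
grip_force: 108.3
```

Call:
apply_moves --commands '[[[0,0,0.5],0],[[0,0,0.5],0],[[0,0,0],0],[[0,0,0],0]]'

```text
t: 12.35
ee_pos: [0.5739, 0.0017, 0.3545]
eef_rot: [0.0, 0.123, 0.992, 0.0]
contact_force: [-0.3, -0.3, -0.5]
opening: 0.027
grip_force: 108.3
```

```bash
cat > tq.py <<'E'
from h import *
r=[]
for i in range(5):
    s=sensors.state(); r.append(np.r_[s["ee_pos"]*1000,s["contact_force"],s["ft_torque"]]); optics.grab_frame("side")
m=np.mean(r,0);print(s["t"],m[:3].round(2),m[3:6].round(2),m[6:].round(3))
E
python3 tq.py
```

```text
12.55 [573.86   1.71 354.49] [ 0.3   0.37 -0.64] [ 0.038 -0.09   0.006]
```

Call:
apply_moves --commands '[[[0,0,1],0],[[0,0,1],0],[[0,0,1],0],[[0,0,1],0],[[0,0,0],0]]'

```text
t: 13.22
ee_pos: [0.5738, 0.0017, 0.3503]
eef_rot: [-0.0, 0.123, 0.992, 0.0]
contact_force: [-0.1, 0.7, -1.5]
opening: 0.0272
grip_force: 108.3
```

```bash
python3 tq.py
```

```text
13.425 [573.84   1.72 350.34] [ 0.42 -0.11 -1.72] [ 0.077 -0.13  -0.006]
```

Call:
apply_moves --commands '[[[0,0,1.5],0],[[0,0,1.5],0],[[0,0,1.5],0],[[0,0,1.5],0],[[0,0,0],0]]'

```text
t: 14.1
ee_pos: [0.5738, 0.0017, 0.3443]
eef_rot: [-0.0, 0.123, 0.992, 0.0]
contact_force: [0.1, 0.3, -2.3]
opening: 0.0271
grip_force: 108.3
```

Call:
apply_moves --commands '[[[0,0,1.5],0],[[0,0,1.5],0],[[0,0,1.5],0],[[0,0,1.5],0]]'

```text
t: 14.6
ee_pos: [0.5739, 0.0017, 0.3384]
eef_rot: [0.0, 0.123, 0.992, 0.0]
contact_force: [-0.0, -0.1, -0.7]
opening: 0.0272
grip_force: 108.3
```

```bash
python3 tq.py
```

```text
14.8 [573.83   1.72 338.26] [ 0.89  0.44 -0.9 ] [ 0.098 -0.193 -0.02 ]
```

Call:
apply_moves --commands '[[[-0.3,0.2,1.5],0],[[0,0,1.5],0],[[0,0,1.5],0],[[0,0,1.5],0]]'

```text
t: 15.35
ee_pos: [0.5743, 0.0019, 0.3331]
eef_rot: [0.0, 0.123, 0.992, 0.0]
contact_force: [-0.5, 0.4, 4.8]
opening: 0.0275
grip_force: 108.8
```

Call:
apply_moves --commands '[[[0,0,1.5],0],[[0,0,1.5],0],[[0,0,1.5],0],[[0,0,1.5],0]]'

```text
t: 15.85
ee_pos: [0.5749, 0.0023, 0.3304]
eef_rot: [0.002, 0.122, 0.992, 0.001]
contact_force: [-2.2, 2.4, 11.2]
opening: 0.0273
grip_force: 109.7
```

```bash
python3 tq.py
```

```text
16.05 [574.82   2.38 330.16] [-2.23  2.43 10.61] [0.622 0.673 0.035]
```

Call:
apply_moves --commands '[[[0,0,1],0],[[0,0,1],0],[[0,0,0],0]]'

```text
t: 16.48
ee_pos: [0.5749, 0.0025, 0.3283]
eef_rot: [0.002, 0.122, 0.992, 0.001]
contact_force: [-2.1, 2.5, 10.2]
opening: 0.0272
grip_force: 109.6
```

```bash
python3 tq.py
```

```text
16.675 [574.87   2.45 328.27] [-2.31  2.5  10.46] [0.673 0.662 0.014]
```

Call:
apply_moves --commands '[[[0,0,1.5],0],[[0,0,1.5],0],[[0,0,1.5],0],[[0,0,1.5],0]]'

```text
t: 17.23
ee_pos: [0.575, 0.0025, 0.3228]
eef_rot: [0.002, 0.122, 0.992, 0.001]
contact_force: [-3.1, 3.3, 11.9]
opening: 0.0273
grip_force: 109.9
```

Call:
apply_moves --commands '[[[0,0,1.5],0],[[0,0,1.5],0],[[0,0,1.5],0],[[0,0,1.5],0]]'

```text
t: 17.73
ee_pos: [0.575, 0.0024, 0.3168]
eef_rot: [0.002, 0.122, 0.992, 0.001]
contact_force: [-2.7, 2.3, 12.2]
opening: 0.0273
grip_force: 109.9
```

Call:
apply_moves --commands '[[[0,0,1.5],0],[[0,0,1.5],0],[[0,0,1.5],0],[[0,0,1.5],0]]'

```text
t: 18.23
ee_pos: [0.5751, 0.0024, 0.3107]
eef_rot: [0.002, 0.122, 0.992, 0.001]
contact_force: [-2.6, 2.3, 11.4]
opening: 0.027
grip_force: 109.8
```

Call:
apply_moves --commands '[[[0,0,1.5],0],[[0,0,1.5],0],[[0,0,1.5],0],[[0,0,1.5],0]]'

```text
t: 18.73
ee_pos: [0.575, 0.0024, 0.3044]
eef_rot: [0.002, 0.122, 0.992, 0.001]
contact_force: [-2.7, 1.9, 10.4]
opening: 0.0272
grip_force: 109.8
```

Call:
apply_moves --commands '[[[0,0,1.5],0],[[0,0,1.5],0],[[0,0,1.5],0],[[0,0,0],0]]'

```text
t: 19.23
ee_pos: [0.5746, 0.0024, 0.2985]
eef_rot: [0.001, 0.122, 0.992, 0.001]
contact_force: [-1.4, 2.3, 5.1]
opening: 0.0271
grip_force: 109.5
```

```bash
python3 tq.py
```

```text
19.425 [574.54   2.33 297.94] [-1.17  1.63  3.83] [0.414 0.329 0.002]
```

Call:
apply_moves --commands '[[[0.4,0.3,1.5],0],[[0,0,1.5],0],[[0,0,1.5],0],[[0,0,1.5],0],[[0,0,0],0]]'

```text
t: 20.1
ee_pos: [0.5738, 0.0022, 0.2896]
eef_rot: [-0.0, 0.123, 0.992, -0.0]
contact_force: [0.7, -0.3, -1.4]
opening: 0.0271
grip_force: 108.7
```

```bash
python3 tq.py
```

```text
20.3 [573.8    2.2  289.82] [ 0.1  -0.2  -1.13] [ 0.007 -0.057 -0.033]
```

Free now, so the carrot has been released. I'll check the picture while going home.

Call:
apply_moves --commands '[[[0,0,1.5],0],[[0,0,1.5],0],[[0,0,1.5],0],[[0,0,0],0]]'

```text
t: 20.85
ee_pos: [0.5738, 0.0022, 0.2853]
eef_rot: [-0.0, 0.123, 0.992, -0.0]
contact_force: [0.1, -0.7, -1.4]
opening: 0.0269
grip_force: 108.7
```

```bash
python3 tq.py; python3 - <<'E'
from h import *
cs=[]
for n in("scene","side"):
    f=grab(n);u,v=map(int,proj(f,[.56,0,.15]))
    cs.append(cv2.resize(f["color"][v-40:v+50,u-30:u+30,::-1],(400,600),interpolation=cv2.INTER_CUBIC))
cv2.imwrite("pics/m2.png",np.hstack(cs))
E
```

```text
21.05 [573.86   2.22 285.45] [ 0.31 -0.25 -1.02] [-0.039 -0.002  0.003]
```

View pics/m2.png

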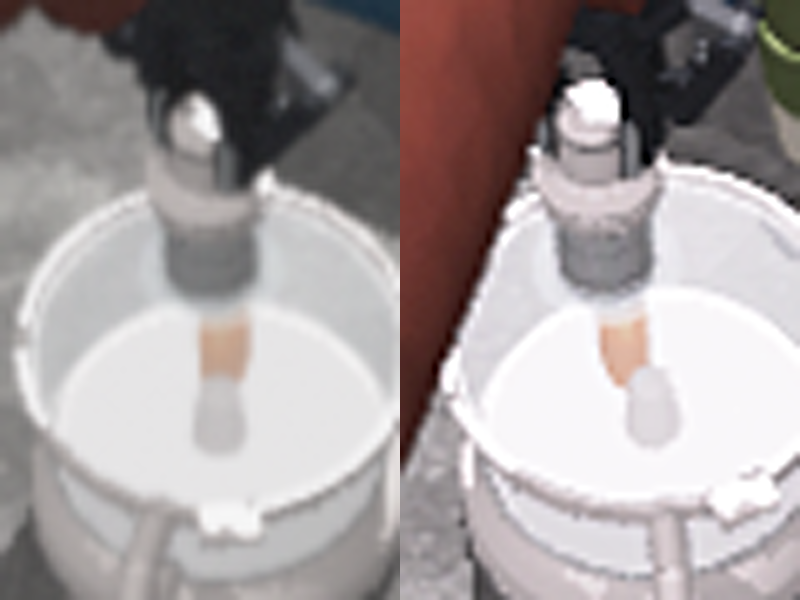

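The carrot is in the bowl, at (225,345) in the left panel. The flange is almost on the collar.

Call:
apply_moves --commands '[[[0,0,1],0],[[0,0,1],0],[[0,0,1],0],[[0,0,1],0],[[0,0,0],0]]'

```text
t: 21.82
ee_pos: [0.5739, 0.0022, 0.2826]
eef_rot: [0.0, 0.123, 0.992, -0.0]
contact_force: [-3.9, -0.1, 4.6]
opening: 0.0269
grip_force: 108.7
```

```bash
python3 tq.py
```

```text
22.025 [573.92   2.19 282.63] [-3.77  0.1   5.34] [0.108 0.574 0.079]
```

Call:
apply_moves --commands '[[[0,0,0.6],0],[[0,0,0.6],0],[[0,0,0],0]]'

```text
t: 22.45
ee_pos: [0.574, 0.0022, 0.2826]
eef_rot: [0.0, 0.122, 0.992, -0.0]
contact_force: [-6.5, -0.3, 9.7]
opening: 0.027
grip_force: 109.5
```

Call:
apply_moves --commands '[[[0,0,-0.5],0],[[0,0,-0.5],0],[[0,0,0],0]]' --squeeze 20

```text
t: 22.82
ee_pos: [0.574, 0.0022, 0.2826]
eef_rot: [0.0, 0.123, 0.992, -0.0]
contact_force: [-3.9, 0.5, 5.7]
opening: 0.0272
grip_force: 109.5
```

Call:
apply_moves --commands '[[[0,0,0],0],[[0,0,0],0],[[0,0,0],0],[[0,0,0],0],[[0,0,0],0],[[0,0,0],0]]' --claw 90

```text
t: 23.58
ee_pos: [0.5739, 0.0022, 0.2813]
eef_rot: [0.0, 0.123, 0.992, 0.0]
contact_force: [0.6, 0.2, 0.1]
opening: 0.077
grip_force: 0.0
```

Call:
apply_moves --commands '[[[0,0,-5],0],[[0,0,-15],0],[[0,0,-25],0],[[0,0,-30],0],[[0,0,-25],0],[[0,0,-15],0],[[0,0,0],0],[[0,0,0],0]]'

```text
t: 24.58
ee_pos: [0.5736, 0.0022, 0.3951]
eef_rot: [-0.001, 0.123, 0.992, -0.0]
contact_force: [0.6, 0.2, -0.8]
opening: 0.0772
grip_force: 0.0
```

```bash
python3 - <<'E'
from h import *
s=sensors.state();print(s["t"],s["ee_pos"],s["opening"],s["contact_force"])
cs=[]
for n in("scene","side"):
    f=grab(n);u,v=map(int,proj(f,[.56,0,.17]))
    print(n,proj(f,[.5735,.002,.238]),u-30,v-45)
    cs.append(cv2.resize(f["color"][v-45:v+45,u-30:u+30,::-1],(400,600),interpolation=cv2.INTER_CUBIC))
cv2.imwrite("pics/m3.png",np.hstack(cs))
E
```

```text
24.575 [0.57361974 0.0022362  0.39510169] 0.07720405307156451 [ 0.55374268  0.18428312 -0.83534871]
scene (np.float64(267.2941913386508), np.float64(171.93410642044265)) 236 145
side (np.float64(265.89376320163683), np.float64(178.74668926511916)) 237 153
```

View pics/m3.png

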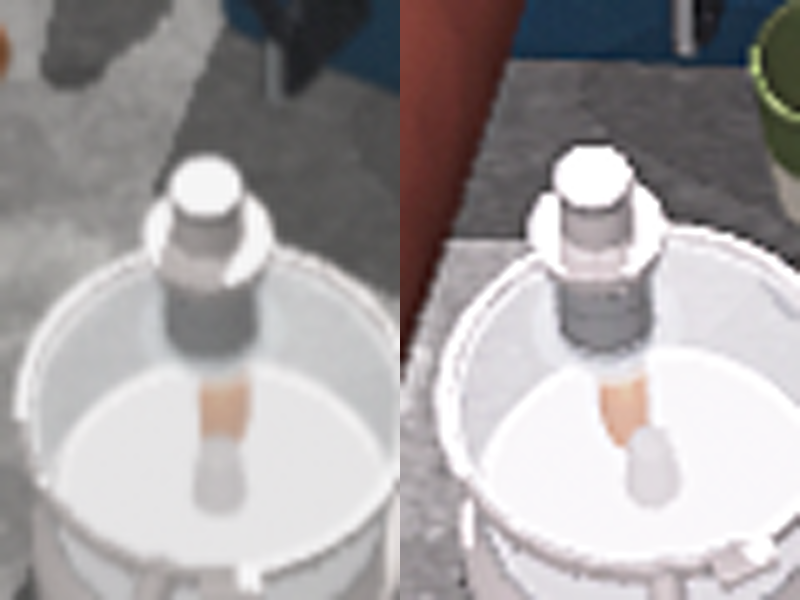

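The pusher stands upright with its flange on the collar: its grip top is at (206,185), as predicted for fully home. The carrot is in the bowl and the gripper is clear.

```bash
python3 -c "
from cell import robot; print(robot.job_done())"
```

```text
the job is handed in; nothing more can be done
None
```

I pressed the carrot through into the bowl, left the pusher upright and released with its flange on the chute mouth, and handed the job in at about 25 s; the verdict was not shown.

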